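# Hold the terminal cover over a period-bell timer for its screws

### The job

Put the college bell timer on standby with its row of four keys, pressing one at a time right down and letting it up before the next: menu (left end), down (third from the left), then enter (the wide one at the right end); leave the second key alone, and the loose cover where it lies until the keys are done. Then pick up the terminal cover, bring it over the timer's open terminal compartment with its cable hoods on the cable-gland side, and finish while still holding it in the gripper: level, still, touching nothing else, about 1 cm above the screw posts with its four screw holes in line with the threaded holes below, so that I can start the screws. Do not disturb the lunch things, phone and tools around it.

Things in the scene. Friction and masses are not known exactly. Their poses are not given: they have to be found in the camera images.
- timer: Period-bell timer: flat grey wall unit on its back, face up, fixed, 190 (x) by 210 mm (y). Origin under its centre, on the table; z up. Its x runs from its bottom edge (terminal compartment, two dark cable glands) to its top edge (display); y to its left as one reads it, bottom edge nearest. Face with keys and display 44 mm high; open compartment from x -95 to -15 mm, rim and screw posts 40 mm high.
- compartment (a point): Centre of the open compartment's mouth, level with the post tops (40 mm up), at the timer's x = -55 mm; axes as the timer's. Four threaded holes (4 mm, brass, in the post tops) lie +-27 mm along x and +-88 mm along y from here. Inside, below the rim, a pale terminal strip. Two glands stick out 20 mm beyond the bottom edge at y = +-42 mm.
- thread_a (a point): Mouth of the threaded hole at the bottom-left corner of the compartment: (-27, +88, 0) mm from point compartment.
- thread_b (a point): Mouth of the threaded hole at the top-right corner of the compartment: (+27, -88, 0) mm from point compartment.
- key_menu (a joint): Menu key, first from the left (three bars on it), of the timer: dark spring key, 20 mm along the timer's x, 20 mm along y, 8 mm proud of the face; 4 mm of travel straight down, 1.2 N to start it, 4 N to bottom it; springs back. Joint value 0 up, 0.004 m fully down.
- key_up (a joint): Up key, second from the left (arrow towards the display), not to be pressed, of the timer: dark spring key, 20 mm along the timer's x, 20 mm along y, 8 mm proud of the face; 4 mm of travel straight down, 1.2 N to start it, 4 N to bottom it; springs back. Joint value 0 up, 0.004 m fully down.
- key_down (a joint): Down key, third from the left (arrow towards the compartment), of the timer: dark spring key, 20 mm along the timer's x, 20 mm along y, 8 mm proud of the face; 4 mm of travel straight down, 1.2 N to start it, 4 N to bottom it; springs back. Joint value 0 up, 0.004 m fully down.
- key_enter (a joint): Enter key, at the right end, the wide one, of the timer: dark spring key, 20 mm along the timer's x, 32 mm along y, 8 mm proud of the face; 4 mm of travel straight down, 1.2 N to start it, 4 N to bottom it; springs back. Joint value 0 up, 0.004 m fully down.
- key_menu_top (a point): Centre of the menu key's top, 52 mm above the table when up; in the timer's frame at x +15 mm, y +66 mm.
- key_up_top (a point): Centre of the up key's top, the same height; timer's x +15, y +22 mm.
- key_down_top (a point): Centre of the down key's top, the same height; timer's x +15, y -22 mm.
- key_enter_top (a point): Centre of the enter key's top, the same height; timer's x +15, y -70 mm.
- cover_center (a point): Centre of the loose terminal cover (grey plastic, 0.1 to 0.2 kg), 15 mm above its flat underside, which lies on the table. Flange 72 (x) by 196 (y) by 4 mm; on it in the middle a raised box 40 (x) by 140 mm (y), top 30 mm above the underside, to be gripped across its 40 mm. z up; x points away from the side with the two cable hoods; when fitted x and y agree with the timer's.
- hole_a (a point): Cover's screw hole (8 mm) that belongs over thread_a, centre, on the underside: (-27, +88, -15) mm from cover_center, on the hood side. The four holes lie at +-27 mm along x, +-88 mm along y. The hoods are blocks 16 (x) by 24 (y) mm, tops 18 mm above the underside, on the flange at x -28, y +-42 mm.
- hole_b (a point): Centre of the cover's screw hole that belongs over thread_b, on its underside: (+27, -88, -15) mm from cover_center, on the side without hoods.
- dish: Bystander: small steel dish with the four screws, 72 mm across, 18 mm high; origin under its centre.
- driver: Bystander: screwdriver 170 mm long lying on the table, black handle about 28 mm thick; origin on the table beneath it, x along the shaft.
- phone: Bystander: black phone 75 x 160 x 9 mm lying flat; origin under its centre, y along its length.
- tiffin: Bystander: round steel lunch box with its lid on, 126 mm across, 70 mm high; origin under its centre.
- bowl: Bystander: cream plastic bowl 124 mm across, 50 mm high, with a spoon in it; origin under its centre.
- jar: Bystander: clear jar with a white lid, 88 mm across, 125 mm high; origin under its centre.
- bananas: Bystander: bunch of three bananas lying flat, about 200 x 140 x 34 mm; origin under its middle.

How it is judged:
By the outcome, as a careful person would: the job done as asked, in the order asked, and still so for the second after the job is handed in, while the arm keeps its last pose, push and grip.
It also fails if it takes over 67 s, if anything falls off the work surface, if the arm or the gripper's body presses on something with over 40 N, if the wrist force passes 120 N, or if a joint passes its speed limit or range.

### The arm

A 6-joint arm with a two-finger parallel gripper is mounted at the origin on the work surface. World frame = base frame: x ahead of the robot, y to its left, z up, the work surface at z = 0. Lengths are in m, angles in rad, forces in N, time in s.
With the tool pointing down it reaches from about 0.35 to 0.975 m from the base axis. Payload 4.9 kg.
Tool frame: the origin (TCP) lies between the finger pads; the fingertips stand 22 mm ahead of it and the grasp point (between the pads) lies 3 mm ahead of it; z points along the fingers, y is the line along which they close (so a half turn about z gives the same grasp; the last joint's range is limited). The gripper opens to 85 mm and grips with 20 to 120 N. Pads are 22 mm wide; open, the fingers measure 114 mm over their backs; the gripper's body (76 mm by 85 mm) begins 54 mm behind the grasp point. The pads swing forward as they close: fully open they stand 13 mm farther back than shut.
Start: joints at [1.091, 0.053, 1.613, -0, 1.476, -0.119], TCP at [0.221, 0.585, 0.253] pointing down, gripper open.
Joint ranges: [-3.01, 3.01], [-1.01, 2.22], [0.06, 2.58], [-1.02, 4.17], [0.09, 2.62], [-3.14, 3.14]. Speed limits (rad/s): [2.57, 2.57, 3.14, 3.14, 3.14, 3.14].

### API

Orientations are given as a unit quaternion [w, x, y, z].
In Python, from plant import state, grab_frame, get_calibration, job_done, recognise, regions_of gives the robot as it stands.
- The arm moves only by the tool apply_moves, never from a script. Its argument "targets" is a list of rows, each an object with "translation": the shift along the tool's x, y, z normalised to -1 to 1, where 1 is 100 mm, a list of three; "twist": the turn about the tool's z normalised to -1 to 1, where 1 is 0.1 rad; "hand": the opening, from 0 (shut) to 1 (fully open). A call has 1 to 8 rows; each row shifts and turns the commanded pose from where the row before left it, along the tool's axes as they then stand; what a row does not reach is not made up. A row lasts 1/10 s, in which the tool goes at most 50 mm and 8.59 degrees, less where a joint would pass 70% of its speed; a pose out of reach is approached as far as the arm can. A call with a number of a shift or a turn outside -1 to 1 is refused whole. A call with a gripper value outside its range is refused whole. The fingers move at their own pace and stop on an object; the grip force is fixed at half the most. Time passes only in rows, so rows that do not move let the fingers close. It gives the time, the measured TCP pose, the force, the opening and the grip force at its end, in the units of the state.
- state(): the state, without advancing time (a new reading comes with each control period).
- grab_frame(name): name is "scene" or "side" or "wrist"; returns the picture (384x512x3 uint8, red, green, blue); there is no depth.
- get_calibration(name): a dict with "camera_matrix" (3x3 intrinsics, pixels), "D" ([k1, k2, p1, p2, k3] as OpenCV has them; the pictures are not rectified), "pose" (4x4, takes a point from camera to world coordinates). Camera axes: x right, y up, looking along -z (the intrinsics and any distortion apply to the point x, -y, -z); pixel columns grow to the right and rows downward; lengths in m; the calibration is good to about 2 mm. A picture is of the moment at which its call begins: read the wrist's pose just before it. get_calibration takes no time and is no camera call; for the wrist camera it gives the pose at the moment of the call.
- job_done(): hands the job in; it is judged then, once.
Trained networks look in the newest picture that a camera, given by its name, has taken for a name from the list of things; names that differ only in an ending like _2 or _b are one class to them, and where a whole thing is asked for, a point or a joint stands for the part that bears it (a point fixed in the world has none). Each returns a list of dicts, best first, with "score" (0 to 1); they miss things now and then, are a little off and sometimes report something else, mostly with a low value. They report only what shows in the picture. A call takes as long as a camera call.
- recognise(camera, query): "point" ([x, y, z] in m, in world coordinates, good to about 4 mm: the middle of the surface that is visible of it).
- regions_of(camera, query): "pixels" (384x512 bool, what is visible of it).
The state is a dict: "time": time; "joint_pos": joint angles; "joint_vel": joint speeds; "joint_efforts": joint torques, N m; "tool_pos": TCP position; "tool_rot": TCP orientation; "contact_force": force on the tool from outside, world axes, zero at the start; "ft_torque": the same for the moment, N m; "gripper_width": opening from 0.0 (shut) to 1.0 (fully open); "grasp_force": force on a finger pad.
Only numpy, scipy, OpenCV 4.12 (cv2) and the standard library are available. Lean on these libraries where they do the work, as an engineer would, in place of code of your own. Each camera call takes 0.05 s, during which the arm holds its last target. There are 200 camera calls.

## Working session

There is one attempt and no reset: what is moved stays moved. The work goes in short steps, Python scripts to look and compute and a tool call to move; the robot and the scene stay as the last step left them, time stands still between calls to the robot, and variables do not carry over. Pictures are saved under pics/ and viewed, at most 10 in all, crops included, and the job is handed in when it is done.

Besides the shell and the picture viewer there is one more tool, called after "Request:" in YAML: its name, and indented under it one key for each argument. apply_moves: Moves the arm, as the interface text tells. Its arguments: {"type":"object","properties":{"targets":{"type":"array"}},"required":["targets"]}

```bash
ls; mkdir -p pics; python3 - <<'E'
from plant import *
import cv2,numpy as np
s=state();print({k:np.round(v,3).tolist() for k,v in s.items()})
a=grab_frame("scene");b=grab_frame("side")
cv2.imwrite("pics/s1.png",cv2.cvtColor(cv2.resize(a,(800,600)),4));cv2.imwrite("pics/d1.png",cv2.cvtColor(cv2.resize(b,(800,600)),4))
for n in ["scene","side"]:
  c=get_calibration(n);print(n,np.round(c["camera_matrix"],1).tolist(),c["D"],np.round(c["pose"],3).tolist())
  for q in ["timer","cover_center","key_menu","key_enter","key_down","hole_a","compartment"]:
    try: print(n,q,[(np.round(r["point"],3).tolist(),round(r["score"],2)) for r in recognise(n,q)][:5])
    except Exception as e: print(q,e)
E
```

```text
pics
{'time': 0.0, 'joint_pos': [1.091, 0.053, 1.614, -0.0, 1.476, -0.119], 'joint_vel': [-0.001, -0.001, 0.0, -0.0, -0.0, -0.001], 'joint_efforts': [0.001, -39.369, -37.017, -0.0, 0.007, -0.0], 'tool_pos': [0.22, 0.584, 0.252], 'tool_rot': [-0.0, 0.179, 0.984, -0.001], 'contact_force': [-0.749, -0.239, 0.193], 'ft_torque': [-0.026, 0.012, -0.043], 'grasp_force': 0.0, 'gripper_width': 1.003}
scene [[464.8, 0.0, 254.3], [0.0, 464.8, 186.9], [0.0, 0.0, 1.0]] [0.03030678 0.         0.         0.         0.        ] [[0.316, -0.747, 0.584, 1.299], [0.949, 0.259, -0.182, -0.234], [-0.015, 0.612, 0.791, 1.075], [0.0, 0.0, 0.0, 1.0]]
scene timer [([0.53, -0.219, 0.043], 0.9), ([0.391, 0.457, 0.013], 0.72)]
scene cover_center [([0.509, 0.165, 0.02], 0.78)]
scene key_menu []
scene key_enter [([0.508, -0.282, 0.048], 0.51)]
scene key_down [([0.519, -0.236, 0.05], 0.43)]
scene hole_a [([0.511, 0.169, 0.018], 0.8), ([0.527, -0.22, 0.043], 0.57)]
scene compartment [([0.528, -0.22, 0.044], 0.66), ([0.747, -0.01, 0.022], 0.66)]
side [[407.1, 0.0, 251.8], [0.0, 407.1, 191.1], [0.0, 0.0, 1.0]] [-0.12790016  0.          0.          0.          0.        ] [[0.941, 0.199, -0.272, 0.191], [-0.337, 0.51, -0.791, -1.097], [-0.019, 0.836, 0.548, 0.819], [0.0, 0.0, 0.0, 1.0]]
side timer [([0.496, -0.236, 0.038], 0.61)]
side cover_center [([0.739, 0.159, 0.055], 0.67)]
side key_menu [([0.528, -0.201, 0.05], 0.48)]
side key_enter [([0.505, -0.293, 0.052], 0.5)]
side key_down []
side hole_a [([0.488, 0.139, 0.016], 0.92)]
side compartment [([0.497, -0.242, 0.038], 0.66)]
```

View pics/s1.png

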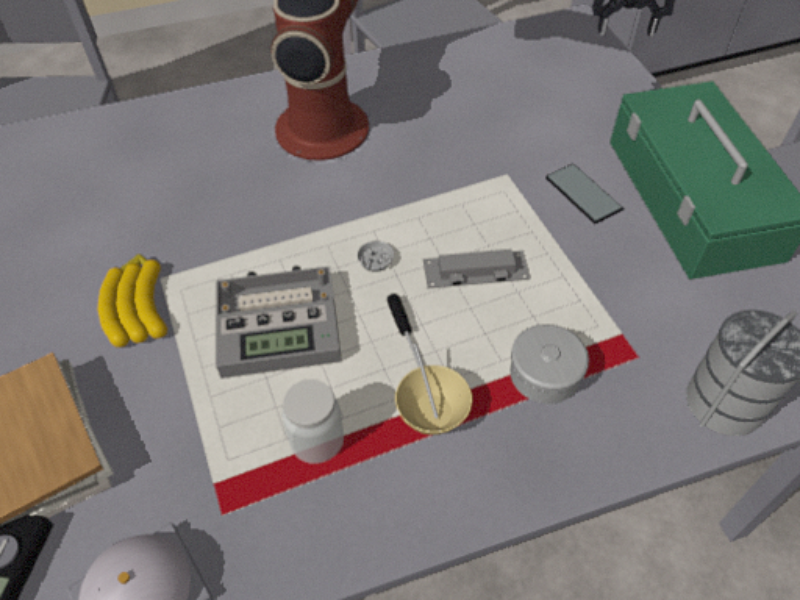

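View pics/d1.png

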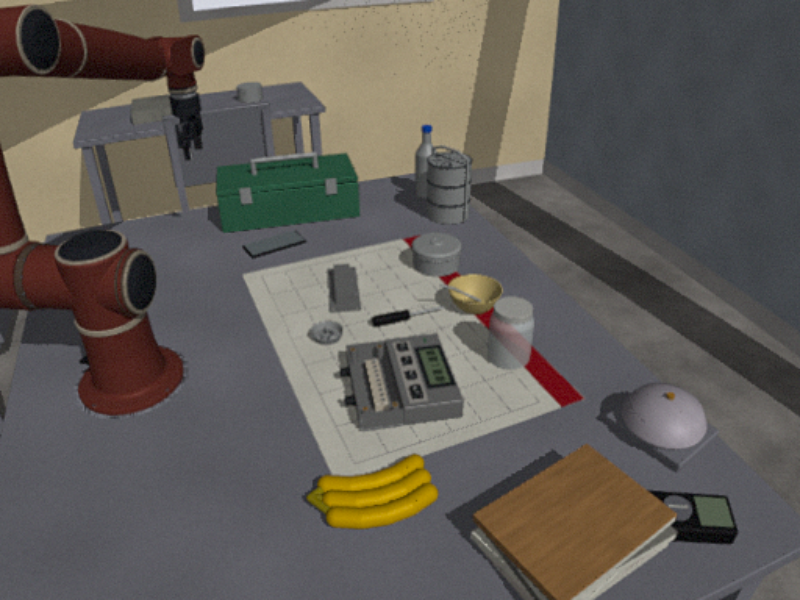

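The scene view shows the timer with its compartment facing the robot. The keys, in 800x600 px, are enter (235,323), down (264,319), up (289,316) and menu (313,312). The cover at (475,268) has its hoods at (457,280) and (500,275), facing away from the robot, so it needs roughly a half turn. The side view agrees.

```bash
cat > h.py <<'E'
import numpy as np,cv2
from scipy.optimize import least_squares
from plant import *
def proj(c,P):
    K,D,T=np.array(c["camera_matrix"]),np.array(c["D"]),np.array(c["pose"])
    F=np.diag([1,-1,-1.]); R=F@T[:3,:3].T; t=-R@T[:3,3]
    return cv2.projectPoints(np.array(P,float),cv2.Rodrigues(R)[0],t,K,D)[0].reshape(-1,2)
def body(p,M):
    M=np.array(M,float);c,s=np.cos(p[2]),np.sin(p[2])
    return np.c_[p[0]+c*M[:,0]-s*M[:,1],p[1]+s*M[:,0]+c*M[:,1],M[:,2]]
def fit(views,p0):  # views: [(calib, model pts, pixels)]
    f=lambda p:np.concatenate([(proj(c,body(p,M))-np.array(px)).ravel() for c,M,px in views])
    r=least_squares(f,p0,loss="soft_l1");return r.x,np.round(r.fun.reshape(-1,2),1)
def ray(c,px,z):
    K,D,T=np.array(c["camera_matrix"]),np.array(c["D"]),np.array(c["pose"])
    u=cv2.undistortPoints(np.array([[px]],float),K,D)[0,0]
    d=T[:3,:3]@[u[0],-u[1],-1];o=T[:3,3];return o+d*(z-o[2])/d[2]
def phi(s):
    w,x,y,z=s["tool_rot"];return np.arctan2(2*(x*y+w*z),1-2*(y*y+z*z))
def go(target,ph):  # print needed shift in tool axes (units of 100mm) and twist (units 0.1rad)
    s=state();f=phi(s);d=np.array(target)-s["tool_pos"]
    tw=(f-ph+np.pi)%(2*np.pi)-np.pi
    print("phi",round(f,3),"pos",np.round(s["tool_pos"],4),"shift now-axes",np.round([10*(np.cos(f)*d[0]+np.sin(f)*d[1]),10*(np.sin(f)*d[0]-np.cos(f)*d[1]),-10*d[2]],3),
     "shift final-axes",np.round([10*(np.cos(ph)*d[0]+np.sin(ph)*d[1]),10*(np.sin(ph)*d[0]-np.cos(ph)*d[1]),-10*d[2]],3),"twist",round(10*tw,2))
E
python3 - <<'E'
from h import *
c=get_calibration("scene");d=get_calibration("side")
M=[(.015,-.070,.052),(.015,-.022,.052),(.015,.022,.052),(.015,.066,.052)]
s=np.array([(235,323),(264,319),(289,316),(313,312)])*.64
q=np.array([(417,391),(409,375),(406,360),(403,345)])*.64
print(fit([(c,M,s),(d,M,q)],[.5,-.22,-.2]))
C=[(-.036,.098,.0),(-.036,-.098,.0),(.036,-.098,.0),(.036,.098,.0)]
px=np.array([(434,287),(530,280),(524,250),(425,259)])*.64
print(fit([(c,C,px)],[.5,.16,3.1]))
for x,y in [(478,247),(519,255)]: print(ray(c,[x*.64,y*.64],.03))
T=get_calibration("wrist")["pose"];s=state();print(np.round(T,3),phi(s))
for q in ["dish","driver","phone","tiffin","bowl","jar","bananas"]:
  print(q,[(np.round(r["point"],3).tolist(),round(r["score"],2)) for r in recognise("scene",q)][:2])
E
```

```text
(array([ 0.50894396, -0.21395413, -0.16846052]), array([[-0.4, -1. ],
       [-1.1, -0.8],
       [-0.8, -1.1],
       [-0.1, -0.6],
       [ 0.2, -1.6],
       [ 2. , -2. ],
       [ 1. , -1.6],
       [ 0.2, -0.7]]))
(array([0.50178327, 0.1767879 , 2.91549721]), array([[-3.1,  0.5],
       [ 1.5, -0.7],
       [ 0.4,  0.2],
       [-0.2, -0.2]]))
[0.47454042 0.1861107  0.03      ]
[0.51851307 0.25127869 0.03      ]
[[ 0.353 -0.886 -0.302  0.143]
 [ 0.936  0.334  0.114  0.616]
 [ 0.    -0.322  0.947  0.373]
 [ 0.     0.     0.     1.   ]] 2.78077544348891
dish [([0.407, 0.001, 0.007], 0.75)]
driver [([0.579, -0.006, 0.021], 0.53)]
phone [([0.392, 0.457, 0.011], 0.76)]
tiffin [([0.768, 0.181, 0.061], 0.83)]
bowl [([0.746, -0.008, 0.022], 0.97)]
jar [([0.77, -0.205, 0.111], 0.95)]
bananas [([0.389, -0.455, 0.035], 0.69)]
```

Request:
apply_moves:
  targets:
    - {"translation": [-0.31,-0.36,0],"twist": 0.77,"hand": 0}
    - {"translation": [-0.33,-0.33,0],"twist": 0.77,"hand": 0}
    - {"translation": [-0.36,-0.31,0],"twist": 0.77,"hand": 0}
    - {"translation": [-0.38,-0.28,0],"twist": 0.77,"hand": 0}
    - {"translation": [-0.4,-0.25,0],"twist": 0.77,"hand": 0}
    - {"translation": [-0.42,-0.22,0],"twist": 0.77,"hand": 0}
    - {"translation": [-0.43,-0.18,0],"twist": 0.77,"hand": 0}
    - {"translation": [-0.45,-0.15,0],"twist": 0.77,"hand": 0}

```text
time: 1.95
tool_pos: [0.3491, 0.2281, 0.2536]
tool_rot: [0.0, 0.47, 0.883, 0.0]
contact_force: [0.9, 0.6, -0.5]
gripper_width: 0.003
grasp_force: 0.0
```

Request:
apply_moves:
  targets:
    - {"translation": [-0.46,-0.11,0],"twist": 0.77,"hand": 0}
    - {"translation": [-0.46,-0.08,0],"twist": 0.77,"hand": 0}
    - {"translation": [-0.47,-0.04,0],"twist": 0.77,"hand": 0}
    - {"translation": [-0.47,-0.01,0],"twist": 0.77,"hand": 0}
    - {"translation": [-0.47,0.03,0],"twist": 0.77,"hand": 0}
    - {"translation": [-0.46,0.07,0],"twist": 0.77,"hand": 0}
    - {"translation": [-0.46,0.1,0],"twist": 0.77,"hand": 0}
    - {"translation": [-0.45,0.14,0],"twist": 0.77,"hand": 0}

```text
time: 2.75
tool_pos: [0.4787, -0.1254, 0.2536]
tool_rot: [0.0, 0.716, 0.698, 0.0]
contact_force: [0.5, 0.5, 0.9]
gripper_width: 0.005
grasp_force: 0.0
```

Request:
apply_moves:
  targets:
    - {"translation": [-0.44,0.17,0],"twist": 0.77,"hand": 0}
    - {"translation": [-0.43,0.2,0],"twist": 0.77,"hand": 0}
    - {"translation": [0,0,0],"twist": 0,"hand": 0}
    - {"translation": [0,0,0],"twist": 0,"hand": 0}

```text
time: 3.15
tool_pos: [0.51, -0.2132, 0.2529]
tool_rot: [-0.001, 0.767, 0.642, -0.0]
contact_force: [0.4, -0.5, 1.1]
gripper_width: -0.002
grasp_force: 0.0
```

```bash
python3 - <<'E'
from h import *
s=state();print(s["tool_pos"],phi(s),s["joint_pos"])
c=get_calibration("wrist");a=grab_frame("wrist")
cv2.imwrite("pics/w1.png",cv2.cvtColor(cv2.resize(a,(800,600)),4));np.save("w1.npy",a)
np.savez("c1.npz",**{k:np.array(v) for k,v in c.items()})
M=[(.015,-.070,.052),(.015,.066,.052),(-.055-.027,.088,.04),(-.055+.027,-.088,.04)]
print(proj(c,body([.509,-.214,-.168],M))/.64)
E
```

```text
[ 0.51001174 -0.21322343  0.25287171] 1.3933477707008557 [-5.30789706e-01 -1.18716756e-01  1.78101240e+00  3.50385902e-04
  1.48056938e+00 -3.53373355e-01]
[[411.86020745 345.13435573]
 [412.64463851 176.42887941]
 [281.97059003 146.6503968 ]
 [362.0210933  358.1713099 ]]
```

View pics/w1.png

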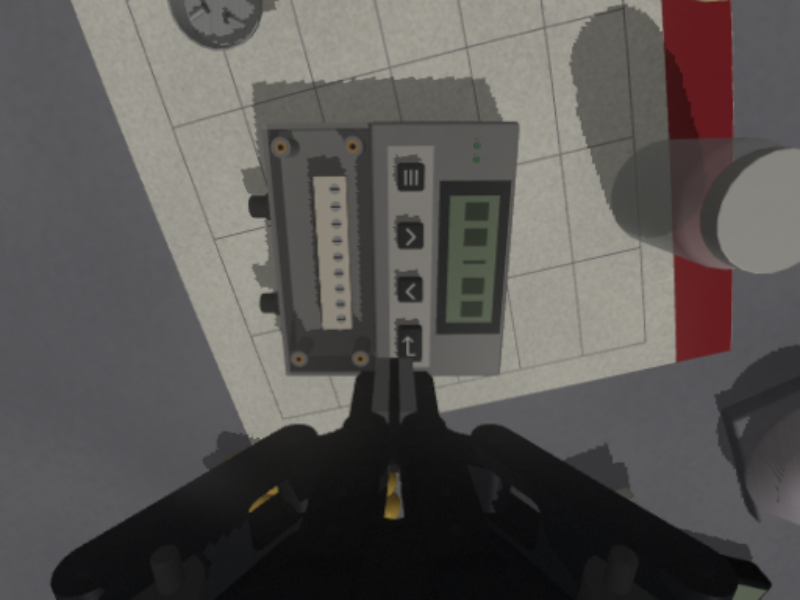

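The wrist view shows the menu key at (410,177), up (410,236), down (410,290) and enter (about 408,343). The brass threads are at (281,147), (353,146), (299,358) and (361,358).

```bash
cat > t.py <<'E'
from h import *
c=dict(np.load("c1.npz"))
M=[(-.082,.088,.04),(-.028,.088,.04),(-.082,-.088,.04),(-.028,-.088,.04),(.015,.066,.052),(.015,.022,.052),(.015,-.022,.052)]
a=np.load("w1.npy").astype(int)
px=[]
m=((a[...,0]-a[...,2])>35).astype(np.uint8)
for u,v in [(281,147),(353,146),(299,358),(361,358)]:
    u,v=int(u*.64),int(v*.64);w=m[v-7:v+8,u-7:u+8];y,x=np.nonzero(w);px.append((u-7+x.mean(),v-7+y.mean()));print(px[-1],len(x))
px+=[(u*.64-.2,v*.64-.2) for u,v in [(410,177),(410,236),(410,290)]]
p,r=fit([(c,M,px)],[.509,-.214,-.168]);print(p,r)
np.save("timer.npy",p)
E
python3 t.py; python3 - <<'E'
from h import *
p=np.load("timer.npy")
for y in (.066,-.022,-.07):
  k=body(p,[(.015,y,.052)])[0];print(k);go([k[0],k[1],.052+.022+.02],p[2]+np.pi/2)
E
```

```text
(np.float64(179.02857142857144), np.float64(93.82857142857142)) 35
(np.float64(225.31578947368422), np.float64(93.42105263157895)) 38
(np.float64(190.72727272727272), np.float64(229.5)) 22
(np.float64(230.32), np.float64(229.24)) 25
[ 0.50709484 -0.21365865 -0.1686127 ] [[-0.2 -0. ]
 [-0.2 -0.2]
 [ 0.1 -0.1]
 [-0.1 -0. ]
 [ 0.2 -0.2]
 [ 0.1  0.1]
 [ 0.   0.5]]
[ 0.5329579  -0.15111185  0.052     ]
phi 1.395 pos [ 0.5099 -0.2123  0.2531] shift now-axes [0.643 0.12  1.591] shift final-axes [0.642 0.124 1.591] twist -0.07
[ 0.51819019 -0.23786388  0.052     ]
phi 1.395 pos [ 0.5099 -0.2123  0.2531] shift now-axes [-0.237  0.126  1.591] shift final-axes [-0.238  0.124  1.591] twist -0.07
[ 0.51013507 -0.28518317  0.052     ]
phi 1.395 pos [ 0.5099 -0.2123  0.2531] shift now-axes [-0.717  0.13   1.591] shift final-axes [-0.718  0.124  1.591] twist -0.07
```

Request:
apply_moves:
  targets:
    - {"translation": [0.32,0.06,0.3],"twist": -0.07,"hand": 0}
    - {"translation": [0.32,0.06,0.3],"twist": 0,"hand": 0}
    - {"translation": [0,0,0.45],"twist": 0,"hand": 0}
    - {"translation": [0,0,0.4],"twist": 0,"hand": 0}
    - {"translation": [0,0,0.2],"twist": 0,"hand": 0}
    - {"translation": [0,0,0.1],"twist": 0,"hand": 0}
    - {"translation": [0,0,0],"twist": 0,"hand": 0}

```text
time: 3.9
tool_pos: [0.532, -0.1501, 0.0774]
tool_rot: [-0.001, 0.764, 0.645, -0.0]
contact_force: [0.0, 0.1, -0.1]
gripper_width: 0.002
grasp_force: 0.0
```

Request:
apply_moves:
  targets:
    - {"translation": [0,0,0.02],"twist": 0,"hand": 0}
    - {"translation": [0,0,0.02],"twist": 0,"hand": 0}
    - {"translation": [0,0,0.01],"twist": 0,"hand": 0}
    - {"translation": [0,0,0],"twist": 0,"hand": 0}

```text
time: 4.3
tool_pos: [0.5333, -0.1517, 0.0741]
tool_rot: [0.001, 0.764, 0.645, 0.0]
contact_force: [0.6, 0.5, 0.6]
gripper_width: -0.002
grasp_force: 0.5
```

Request:
apply_moves:
  targets:
    - {"translation": [0,0,0.015],"twist": 0,"hand": 0}
    - {"translation": [0,0,0.015],"twist": 0,"hand": 0}
    - {"translation": [0,0,0.01],"twist": 0,"hand": 0}
    - {"translation": [0,0,0],"twist": 0,"hand": 0}

```text
time: 4.7
tool_pos: [0.5334, -0.1517, 0.0701]
tool_rot: [0.001, 0.764, 0.645, 0.0]
contact_force: [-1.0, 0.3, 4.2]
gripper_width: 0.004
grasp_force: 2.4
```

Request:
apply_moves:
  targets:
    - {"translation": [0,0,0.01],"twist": 0,"hand": 0}
    - {"translation": [0,0,0],"twist": 0,"hand": 0}

```text
time: 4.9
tool_pos: [0.5335, -0.1517, 0.0699]
tool_rot: [0.0, 0.764, 0.645, 0.0]
contact_force: [-3.2, 0.3, 10.0]
gripper_width: -0.001
grasp_force: 5.1
```

Request:
apply_moves:
  targets:
    - {"translation": [0,0,-0.1],"twist": 0,"hand": 0}
    - {"translation": [0,0,-0.2],"twist": 0,"hand": 0}
    - {"translation": [-0.44,0,0],"twist": 0,"hand": 0}
    - {"translation": [-0.44,0,0],"twist": 0,"hand": 0}
    - {"translation": [0,0,0],"twist": 0,"hand": 0}
    - {"translation": [0,0,0],"twist": 0,"hand": 0}

```text
time: 5.5
tool_pos: [0.5176, -0.2387, 0.0979]
tool_rot: [-0.001, 0.765, 0.644, 0.0]
contact_force: [0.3, 0.7, 0.4]
gripper_width: 0.001
grasp_force: 0.0
```

```bash
python3 - <<'E'
from h import *
p=np.load("timer.npy");k=body(p,[(.015,-.022,.052)])[0];go([k[0],k[1],.074],p[2]+np.pi/2)
E
```

```text
phi 1.4 pos [ 0.5176 -0.2387  0.0979] shift now-axes [0.009 0.005 0.239] shift final-axes [0.009 0.005 0.239] twist -0.02
```

Request:
apply_moves:
  targets:
    - {"translation": [0.01,0,0.15],"twist": 0,"hand": 0}
    - {"translation": [0,0,0.08],"twist": 0,"hand": 0}
    - {"translation": [0,0,0.02],"twist": 0,"hand": 0}
    - {"translation": [0,0,0.02],"twist": 0,"hand": 0}
    - {"translation": [0,0,0.02],"twist": 0,"hand": 0}
    - {"translation": [0,0,0.01],"twist": 0,"hand": 0}
    - {"translation": [0,0,0],"twist": 0,"hand": 0}
    - {"translation": [0,0,0],"twist": 0,"hand": 0}

```text
time: 6.3
tool_pos: [0.5182, -0.2363, 0.0699]
tool_rot: [-0.001, 0.764, 0.645, 0.0]
contact_force: [-5.9, 5.6, 11.7]
gripper_width: -0.004
grasp_force: 5.8
```

Request:
apply_moves:
  targets:
    - {"translation": [0,0,-0.1],"twist": 0,"hand": 0}
    - {"translation": [0,0,-0.2],"twist": 0,"hand": 0}
    - {"translation": [-0.25,0,0],"twist": 0,"hand": 0}
    - {"translation": [-0.24,0,0],"twist": 0,"hand": 0}
    - {"translation": [0,0,0],"twist": 0,"hand": 0}
    - {"translation": [0,0,0],"twist": 0,"hand": 0}

```text
time: 6.9
tool_pos: [0.51, -0.2856, 0.0984]
tool_rot: [0.0, 0.765, 0.645, 0.0]
contact_force: [-0.1, 0.1, -0.9]
gripper_width: 0.0
grasp_force: 0.0
```

Request:
apply_moves:
  targets:
    - {"translation": [0,0,0.15],"twist": 0,"hand": 0}
    - {"translation": [0,0,0.08],"twist": 0,"hand": 0}
    - {"translation": [0,0,0.02],"twist": 0,"hand": 0}
    - {"translation": [0,0,0.02],"twist": 0,"hand": 0}
    - {"translation": [0,0,0.02],"twist": 0,"hand": 0}
    - {"translation": [0,0,0.01],"twist": 0,"hand": 0}
    - {"translation": [0,0,0],"twist": 0,"hand": 0}
    - {"translation": [0,0,0],"twist": 0,"hand": 0}

```text
time: 7.7
tool_pos: [0.5099, -0.2849, 0.0699]
tool_rot: [-0.001, 0.764, 0.645, -0.0]
contact_force: [-5.7, 5.4, 12.0]
gripper_width: -0.0
grasp_force: 5.7
```

Request:
apply_moves:
  targets:
    - {"translation": [0,0,-0.1],"twist": 0,"hand": 0}
    - {"translation": [0,0,-0.4],"twist": 0,"hand": 0}
    - {"translation": [0,0,-0.45],"twist": 0,"hand": 0}
    - {"translation": [0.3,0,-0.4],"twist": 0,"hand": 0}
    - {"translation": [0.3,0,-0.4],"twist": 0,"hand": 0}
    - {"translation": [0.45,-0.12,0],"twist": 0,"hand": 0}
    - {"translation": [0.45,-0.12,0],"twist": 0,"hand": 0}
    - {"translation": [0.45,-0.12,0],"twist": 0,"hand": 0}

```text
time: 8.5
tool_pos: [0.5073, -0.0859, 0.2442]
tool_rot: [0.001, 0.764, 0.645, 0.001]
contact_force: [0.7, -0.5, -0.6]
gripper_width: 0.001
grasp_force: 0.0
```

Request:
apply_moves:
  targets:
    - {"translation": [0.45,-0.12,0],"twist": 0.2,"hand": 0}
    - {"translation": [0.45,-0.12,0],"twist": 0.2,"hand": 0}
    - {"translation": [0.45,-0.12,0],"twist": 0.1,"hand": 0}
    - {"translation": [0.45,-0.12,0],"twist": 0,"hand": 0}
    - {"translation": [0.45,-0.04,0],"twist": 0,"hand": 0}
    - {"translation": [0.15,0,0],"twist": 0,"hand": 0}
    - {"translation": [0,0,0],"twist": 0,"hand": 0}
    - {"translation": [0,0,0],"twist": 0,"hand": 0}

```text
time: 9.3
tool_pos: [0.5047, 0.1575, 0.2433]
tool_rot: [0.0, 0.78, 0.626, -0.0]
contact_force: [0.0, 0.3, -0.8]
gripper_width: -0.006
grasp_force: 0.0
```

```bash
python3 - <<'E'
from h import *
s=state();print(s["tool_pos"],phi(s))
c=get_calibration("wrist");a=grab_frame("wrist")
cv2.imwrite("pics/w2.png",cv2.cvtColor(cv2.resize(a,(800,600)),4));np.save("w2.npy",a)
np.savez("c2.npz",**{k:np.array(v) for k,v in c.items()})
M=[(-.036,.098,.0),(-.036,-.098,.0),(.036,-.098,.0),(.036,.098,.0)]
print(proj(c,body([.502,.177,2.915],M))/.64)
E
```

```text
[0.50465509 0.15745396 0.24325968] 1.351790457289656
[[424.24337462 333.5241294 ]
 [431.70968894 106.37342698]
 [340.64444668 105.67550043]
 [347.17099534 332.99157734]]
```

View pics/w2.png

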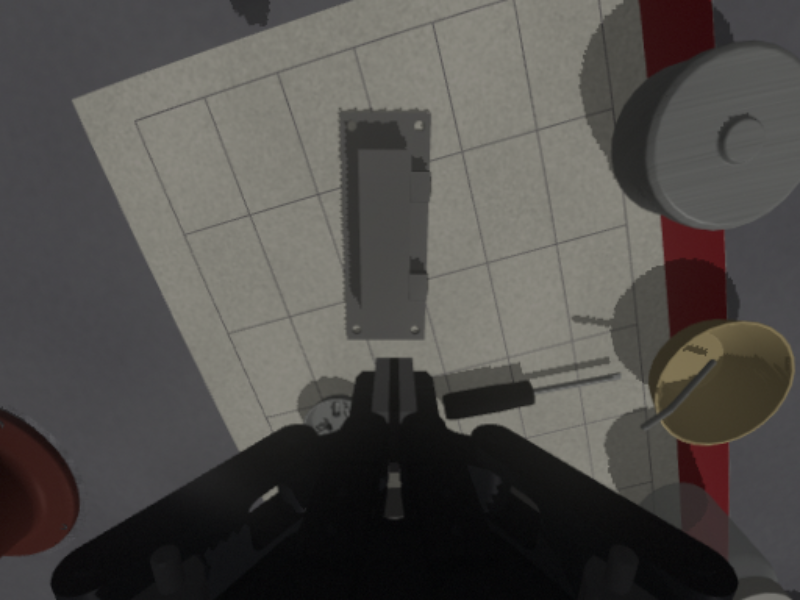

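The cover's holes are at (357,329), (415,329), (351,126) and (418,125), and its hoods at (421,187) and (418,288) are on the far side from the robot.

```bash
python3 - <<'E'
from h import *
c=dict(np.load("c2.npz"));g=np.load("w2.npy").mean(2)
px=[]
for u,v in [(415,329),(418,125),(351,126),(357,329)]:
    u,v=int(u*.64),int(v*.64);w=g[v-5:v+6,u-5:u+6];w=np.clip(w-np.median(w)-15,0,None);y,x=np.mgrid[:11,:11]
    px.append((u-5+(w*x).sum()/w.sum(),v-5+(w*y).sum()/w.sum()));print(px[-1])
px+=[(u*.64-.2,v*.64-.2) for u,v in [(424,339),(431,111),(340,109),(347,339)]]
M=[(-.027,.088,.002),(-.027,-.088,.002),(.027,-.088,.002),(.027,.088,.002),(-.036,.098,.004),(-.036,-.098,.004),(.036,-.098,.004),(.036,.098,.004)]
p,r=fit([(c,M,px)],[.502,.177,2.915]);print(p,r);np.save("cover.npy",p)
p2,r=fit([(c,M[:4],px[:4])],p);print(p2)
go([p[0],p[1],.1],p[2]-np.pi/2)
t=np.load("timer.npy");print("wrap",t)
E
```

```text
(np.float64(264.5503144654088), np.float64(209.63522012578616))
(np.float64(267.22105263157897), np.float64(79.66578947368421))
(np.float64(nan), np.float64(nan))
(np.float64(227.22774327122153), np.float64(209.10351966873705))<stdin>:6: RuntimeWarning: invalid value encountered in scalar divide
Traceback (most recent call last):
  File "h.py", line 13, in fit
    r=least_squares(f,p0,loss="soft_l1");return r.x,np.round(r.fun.reshape(-1,2),1)
ValueError: Residuals are not finite in the initial point.
```

```bash
python3 - <<'E'
from h import *
c=dict(np.load("c2.npz"))
px=[(264.55,209.6),(267.2,79.7),(351*.64-.2,126*.64-.2),(227.6,209.3)]
px+=[(u*.64-.2,v*.64-.2) for u,v in [(424,339),(431,111),(340,109),(347,339)]]
M=[(-.027,.088,.002),(-.027,-.088,.002),(.027,-.088,.002),(.027,.088,.002),(-.036,.098,.004),(-.036,-.098,.004),(.036,-.098,.004),(.036,.098,.004)]
p,r=fit([(c,M,px)],[.502,.177,2.915]);print(p,r.tolist());np.save("cover.npy",p)
p2,r=fit([(c,M[:4],px[:4])],p);print(p2)
go([p[0],p[1],.1],p[2]-np.pi/2)
E
```

```text
[0.50028247 0.17375177 2.916803  ] [[0.4, 0.3], [0.7, -0.2], [0.0, -1.2], [0.0, 0.4], [-0.1, 0.0], [-0.1, -0.0], [-0.6, 0.9], [-0.4, -0.2]]
[0.49982895 0.17355607 2.9186609 ]
phi 1.351 pos [0.5047 0.157  0.2432] shift now-axes [ 0.154 -0.079  1.432] shift final-axes [ 0.154 -0.08   1.432] twist 0.05
```

Request:
apply_moves:
  targets:
    - {"translation": [0.15,-0.08,0.2],"twist": 0.04,"hand": 1}
    - {"translation": [0,0,0.3],"twist": 0,"hand": 1}
    - {"translation": [0,0,0.4],"twist": 0,"hand": 1}
    - {"translation": [0,0,0.4],"twist": 0,"hand": 1}
    - {"translation": [0,0,0.2],"twist": 0,"hand": 1}
    - {"translation": [0,0,0],"twist": 0,"hand": 1}
    - {"translation": [0,0,0],"twist": 0,"hand": 1}

```text
time: 10.05
tool_pos: [0.5005, 0.1734, 0.0938]
tool_rot: [0.0, 0.782, 0.623, 0.0]
contact_force: [0.1, 0.2, 1.1]
gripper_width: 1.002
grasp_force: 0.0
```

```bash
python3 - <<'E'
from h import *
p=np.load("cover.npy")
s=state();print(s["gripper_width"])
go([p[0],p[1],.030],p[2]-np.pi/2)
E
```

```text
1.002080089485235
phi 1.346 pos [0.5005 0.1734 0.0938] shift now-axes [ 0.003 -0.003  0.638] shift final-axes [ 0.003 -0.003  0.638] twist -0.0
```

Request:
apply_moves:
  targets:
    - {"translation": [0,0,0.25],"twist": 0,"hand": 1}
    - {"translation": [0,0,0.25],"twist": 0,"hand": 1}
    - {"translation": [0,0,0.13],"twist": 0,"hand": 1}
    - {"translation": [0,0,0],"twist": 0,"hand": 1}
    - {"translation": [0,0,0],"twist": 0,"hand": 0.6}
    - {"translation": [0,0,0],"twist": 0,"hand": 0.5}

```text
time: 10.65
tool_pos: [0.5015, 0.1747, 0.0322]
tool_rot: [0.001, 0.781, 0.624, 0.001]
contact_force: [0.3, -0.7, 0.8]
gripper_width: 0.69
grasp_force: 0.0
```

Request:
apply_moves:
  targets:
    - {"translation": [0,0,0],"twist": 0,"hand": 0}
    - {"translation": [0,0,0],"twist": 0,"hand": 0}
    - {"translation": [0,0,0],"twist": 0,"hand": 0}
    - {"translation": [0,0,0],"twist": 0,"hand": 0}
    - {"translation": [0,0,0],"twist": 0,"hand": 0}

```text
time: 11.15
tool_pos: [0.5013, 0.1748, 0.0319]
tool_rot: [0.001, 0.781, 0.624, 0.001]
contact_force: [0.3, -0.5, 5.9]
gripper_width: 0.452
grasp_force: 63.9
```

Request:
apply_moves:
  targets:
    - {"translation": [0,0,-0.05],"twist": 0,"hand": 0}
    - {"translation": [0,0,-0.15],"twist": 0,"hand": 0}
    - {"translation": [0,0,-0.3],"twist": 0,"hand": 0}
    - {"translation": [0,0,-0.4],"twist": 0,"hand": 0}
    - {"translation": [0,0,-0.4],"twist": 0.3,"hand": 0}
    - {"translation": [0,0,-0.4],"twist": 0.6,"hand": 0}
    - {"translation": [0,0,-0.2],"twist": 0.9,"hand": 0}
    - {"translation": [0,0,-0.1],"twist": 1,"hand": 0}

```text
time: 11.95
tool_pos: [0.5008, 0.1747, 0.2345]
tool_rot: [0.001, 0.862, 0.507, 0.003]
contact_force: [-0.2, 0.5, -2.0]
gripper_width: 0.455
grasp_force: 63.0
```

Request:
apply_moves:
  targets:
    - {"translation": [0,0,0],"twist": 1,"hand": 0}
    - {"translation": [0,0,0],"twist": 1,"hand": 0}
    - {"translation": [0,0,0],"twist": 1,"hand": 0}
    - {"translation": [0,0,0],"twist": 1,"hand": 0}
    - {"translation": [0,0,0],"twist": 1,"hand": 0}
    - {"translation": [0,0,0],"twist": 1,"hand": 0}
    - {"translation": [0,0,0],"twist": 1,"hand": 0}
    - {"translation": [0,0,0],"twist": 1,"hand": 0}

```text
time: 12.75
tool_pos: [0.4995, 0.1744, 0.2307]
tool_rot: [0.0, 0.991, 0.131, -0.0]
contact_force: [0.3, -0.6, -2.1]
gripper_width: 0.456
grasp_force: 63.0
```

Request:
apply_moves:
  targets:
    - {"translation": [0,0,0],"twist": 1,"hand": 0}
    - {"translation": [0,0,0],"twist": 1,"hand": 0}
    - {"translation": [0,0,0],"twist": 1,"hand": 0}
    - {"translation": [0,0,0],"twist": 1,"hand": 0}
    - {"translation": [0,0,0],"twist": 1,"hand": 0}
    - {"translation": [0,0,0],"twist": 1,"hand": 0}
    - {"translation": [0,0,0],"twist": 0.6,"hand": 0}
    - {"translation": [0,0,0],"twist": 0.3,"hand": 0}

```text
time: 13.55
tool_pos: [0.4994, 0.1744, 0.2307]
tool_rot: [0.0, 0.978, -0.21, -0.0]
contact_force: [-0.0, -0.4, -1.1]
gripper_width: 0.454
grasp_force: 62.9
```

```bash
python3 - <<'E'
from h import *
t=np.load("timer.npy");q=np.load("cover.npy")
s=state();print(s["gripper_width"],s["grasp_force"],s["joint_pos"])
k=body(t,[(-.055,0,.2)])[0];print(k)
go([k[0],k[1],.2],t[2]-3*np.pi/2+np.pi)
E
```

```text
0.4538059382133214 62.90185064077377 [ 1.95255314e-01 -1.63585046e-01  1.85862427e+00 -1.85233578e-05
  1.44700620e+00  2.18990021e+00]
[ 0.45287482 -0.20442883  0.2       ]
phi -0.424 pos [0.4994 0.1744 0.2307] shift now-axes [1.134 3.645 0.307] shift final-axes [ 3.813 -0.177  0.307] twist 13.16
```

Request:
apply_moves:
  targets:
    - {"translation": [0.1,0.3,0],"twist": 0,"hand": 0}
    - {"translation": [0.15,0.48,0],"twist": 0,"hand": 0}
    - {"translation": [0.15,0.48,0],"twist": 0,"hand": 0}
    - {"translation": [0.15,0.47,0],"twist": 0,"hand": 0}
    - {"translation": [0.15,0.47,0],"twist": 0,"hand": 0}
    - {"translation": [0.15,0.47,0],"twist": 0,"hand": 0}
    - {"translation": [0.15,0.47,0],"twist": 0,"hand": 0}
    - {"translation": [0.13,0.5,0],"twist": 0,"hand": 0}

```text
time: 14.35
tool_pos: [0.4534, -0.2033, 0.231]
tool_rot: [0.0, 0.978, -0.21, 0.0]
contact_force: [2.0, -0.2, -2.0]
gripper_width: 0.454
grasp_force: 62.9
```

Request:
apply_moves:
  targets:
    - {"translation": [0,0,0],"twist": 0.5,"hand": 0}
    - {"translation": [0,0,0],"twist": 1,"hand": 0}
    - {"translation": [0,0,0],"twist": 1,"hand": 0}
    - {"translation": [0,0,0],"twist": 1,"hand": 0}
    - {"translation": [0,0,0],"twist": 1,"hand": 0}
    - {"translation": [0,0,0],"twist": 1,"hand": 0}
    - {"translation": [0,0,0],"twist": 1,"hand": 0}
    - {"translation": [0,0,0],"twist": 1,"hand": 0}

```text
time: 15.15
tool_pos: [0.4538, -0.2014, 0.2307]
tool_rot: [0.0, 0.832, -0.555, -0.0]
contact_force: [0.9, 0.1, -1.8]
gripper_width: 0.456
grasp_force: 62.9
```

Request:
apply_moves:
  targets:
    - {"translation": [0,0,0],"twist": 1,"hand": 0}
    - {"translation": [0,0,0],"twist": 1,"hand": 0}
    - {"translation": [0,0,0],"twist": 1,"hand": 0}
    - {"translation": [0,0,0],"twist": 1,"hand": 0}
    - {"translation": [0,0,0],"twist": 1,"hand": 0}
    - {"translation": [0,0,0],"twist": 0.6,"hand": 0}
    - {"translation": [0,0,0],"twist": 0,"hand": 0}
    - {"translation": [0,0,0],"twist": 0,"hand": 0}

```text
time: 15.95
tool_pos: [0.454, -0.2015, 0.2305]
tool_rot: [-0.0, -0.648, 0.761, -0.0]
contact_force: [0.1, -0.6, -1.4]
gripper_width: 0.449
grasp_force: 62.9
```

```bash
python3 - <<'E'
from h import *
t=np.load("timer.npy")
k=body(t,[(-.055,0,.2)])[0]
go([k[0],k[1],.13],t[2]-np.pi/2)
c=get_calibration("wrist");a=grab_frame("wrist")
cv2.imwrite("pics/w3.png",cv2.cvtColor(cv2.resize(a,(800,600)),4));np.save("w3.npy",a)
np.savez("c3.npz",**{k:np.array(v) for k,v in c.items()})
E
```

```text
phi -1.731 pos [ 0.454  -0.2015  0.2305] shift now-axes [0.031 0.007 1.005] shift final-axes [0.031 0.006 1.005] twist 0.09
```

View pics/w3.png

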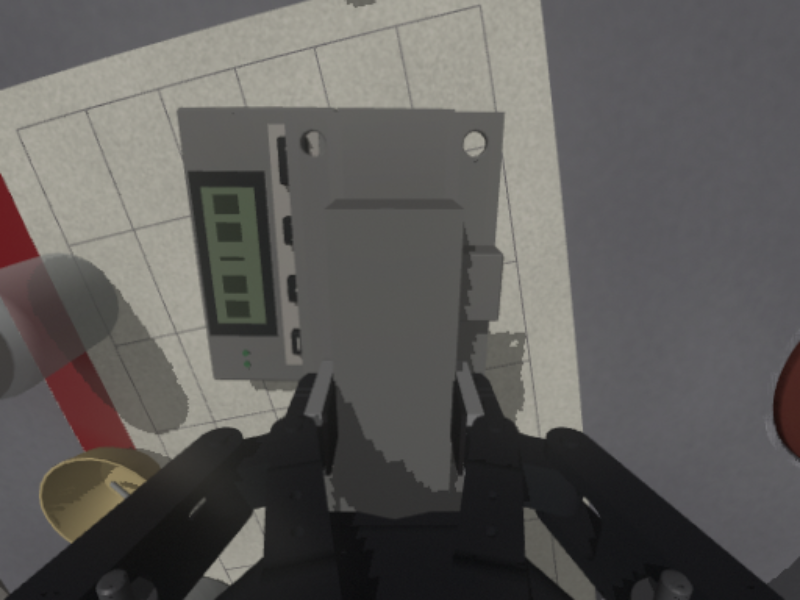

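The held cover's hoods are on the gland side, on the right of the image. Its far holes are at (313,143) and (475,144), and its box-top corners at (326,207) and (464,207). I'll fit the held pose from these.

```bash
cat > held.py <<'E'
from h import *
from scipy.spatial.transform import Rotation as Ro
def held(c,M,px,p0):
    M=np.array(M);px=np.array(px)*.64-.2
    f=lambda p:np.r_[(proj(c,Ro.from_euler("zyx",p[3:]).apply(M)+p[:3])-px).ravel(),p[4]/.02,p[5]/.02,(p[2]-p0[2])/.003]
    r=least_squares(f,p0,loss="soft_l1");return r.x,np.round(r.fun[:-3].reshape(-1,2),1)
E
python3 - <<'E'
from held import *
c=dict(np.load("c3.npz"));s=state()
M=[(.027,-.088,.004),(-.027,-.088,.004),(.02,-.07,.03),(-.02,-.07,.03),(.02,-.07,.004),(-.02,-.07,.004),(-.036,-.098,.004),(-.036,-.054,.018),(-.036,-.03,.018),(-.02,-.054,.018)]
px=[(313,143),(475,144),(326,207),(464,207),(340,198),(455,198),(504,113),(503,252),(500,320),(469,246)]
tp=s["tool_pos"]
p,r=held(c,M,px,[tp[0],tp[1],tp[2]-.031,phi(s)+np.pi/2,0,0]);print(np.round(p,4),r.tolist());print(np.round(p[:3]-tp,4),p[3]-phi(s)-np.pi/2)
f=phi(s);d=p[:3]-tp;print("in tool xy",d[0]*np.cos(f)+d[1]*np.sin(f),d[0]*np.sin(f)-d[1]*np.cos(f))
E
```

```text
[ 0.4539 -0.1967  0.197  -0.1584 -0.0011  0.0117] [[1.2, 0.5], [0.4, -0.3], [0.3, -0.1], [0.3, -0.2], [-1.4, 0.1], [-1.4, -0.0], [0.3, -0.7], [1.3, -0.2], [-0.3, -0.2], [-8.1, 3.7]]
[-0.0002  0.0049 -0.0335] 0.0018428742904463835
in tool xy -0.004776743135743783 0.0009498110608664895
```

Request:
apply_moves:
  targets:
    - {"translation": [0.05,0,0.3],"twist": 0.1,"hand": 0}
    - {"translation": [0,0,0.4],"twist": 0,"hand": 0}
    - {"translation": [0,0,0.4],"twist": 0,"hand": 0}
    - {"translation": [0,0,0.2],"twist": 0,"hand": 0}
    - {"translation": [0,0,0.08],"twist": 0,"hand": 0}
    - {"translation": [0,0,0],"twist": 0,"hand": 0}
    - {"translation": [0,0,0],"twist": 0,"hand": 0}

```text
time: 16.7
tool_pos: [0.4544, -0.2072, 0.0939]
tool_rot: [0.0, -0.644, 0.765, -0.001]
contact_force: [-0.0, -0.1, -0.7]
gripper_width: 0.459
grasp_force: 62.8
```

```bash
python3 - <<'E'
from h import *
t=np.load("timer.npy");s=state();print(s["tool_pos"],phi(s))
c=get_calibration("wrist");a=grab_frame("wrist")
np.savez("c4.npz",**{k:np.array(v) for k,v in c.items()})
b=a[:260,100:400];np.save("w4.npy",a)
print(proj(c,body(t,[(-.028,-.088,.04),(-.082,-.088,.04)])))
b=cv2.resize(b,None,fx=2.2,fy=2.2,interpolation=cv2.INTER_CUBIC)
cv2.imwrite("pics/w4.png",cv2.cvtColor(b,4))
for n in("scene","side"):
  x=grab_frame(n);np.save(n+"4.npy",x)
  print(n,proj(get_calibration(n),body(t,[(-.028,-.088,.05),(-.082,-.088,.05),(-.028,.088,.05),(-.082,.088,.05)])).round(1).tolist())
E
```

```text
[ 0.45442837 -0.20720994  0.09390133] -1.7419017250012716
[[209.90844842  88.58029368]
 [299.23106144  88.36422139]]
scene [[143.3, 193.9], [143.2, 178.9], [206.8, 185.7], [205.1, 171.0]]
side [[252.6, 255.5], [233.4, 258.1], [242.7, 218.2], [225.7, 220.2]]
```

View pics/w4.png

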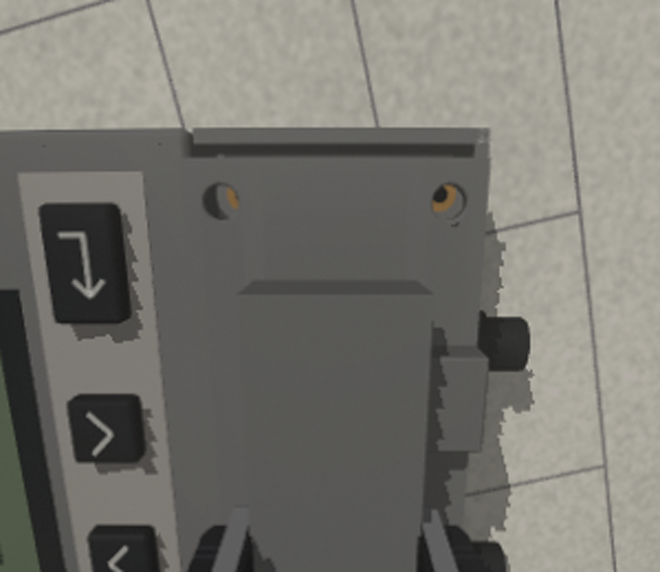

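The compartment threads show brass at about (231,198) and (441,197) in the crop, through the cover holes at (221,201) and (449,201). Next I'll fit the held cover relative to the timer.

```bash
cat > f4.py <<'E'
from held import *
c=dict(np.load("c4.npz"));s=state();tp=s["tool_pos"];t=np.load("timer.npy")
M=[(.027,-.088,.004),(-.027,-.088,.004),(.02,-.07,.03),(-.02,-.07,.03),(.02,-.07,.004),(-.02,-.07,.004),(-.036,-.054,.018),(-.036,-.03,.018)]
cr=np.array([(221,201),(449,201),(238,294),(432,294),(255,281),(415,281),(487,357),(484,450)])
px=(cr/2.2+[100,0])/.64
for z in(.0335,.031):
  p,r=held(c,M,px,[tp[0],tp[1],tp[2]-z,phi(s)+np.pi/2,0,0]);print(np.round(p,4),r.tolist())
  H=Ro.from_euler("zyx",p[3:]).apply([(.027,-.088,0),(-.027,-.088,0),(.027,.088,0),(-.027,.088,0)])+p[:3]
  G=body(t,[(-.028,-.088,.05),(-.082,-.088,.05),(-.028,.088,.05),(-.082,.088,.05)])
  Rt=Ro.from_euler("z",-t[2]);print("err mm timer frame",(Rt.apply(H-G)*1000).round(1).tolist())
E
python3 f4.py; python3 - <<'E'
import numpy as np,cv2
a=np.load("scene4.npy")[145:225,115:235];b=np.load("side4.npy")[185:285,200:300]
cv2.imwrite("pics/ss4.png",cv2.cvtColor(np.hstack([cv2.resize(a,(480,320),interpolation=2),cv2.resize(b,(320,320),interpolation=2)]),4))
E
```

```text
[ 0.4547 -0.2024  0.0598 -0.1683 -0.0005 -0.0034] [[0.1, 1.0], [-0.2, 0.7], [-0.2, 0.1], [0.2, -0.2], [-0.5, -0.6], [0.5, -0.8], [1.2, -0.5], [-1.0, 0.5]]
err mm timer frame [[1.5, 2.3, 10.1], [1.5, 2.3, 10.1], [1.4, 2.3, 9.6], [1.4, 2.3, 9.5]]
[ 0.4547 -0.2024  0.0601 -0.1682 -0.0011 -0.0019] [[0.1, 1.0], [-0.2, 0.7], [-0.2, 0.0], [0.2, -0.2], [-0.5, -0.5], [0.5, -0.7], [1.3, -0.5], [-0.9, 0.6]]
err mm timer frame [[1.5, 2.3, 10.3], [1.5, 2.3, 10.2], [1.4, 2.3, 10.0], [1.4, 2.3, 9.9]]
```

View pics/ss4.png

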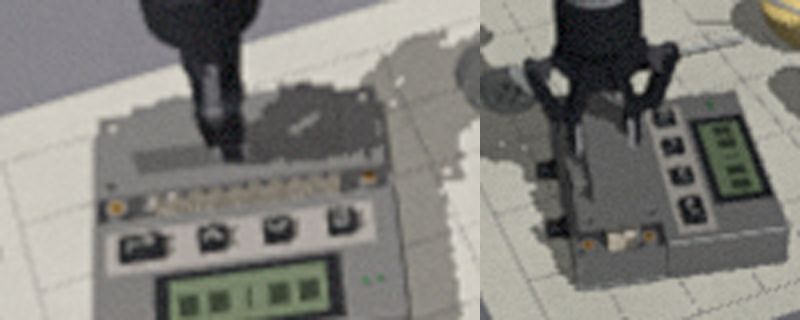

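The scene and side views show the cover level, with the hoods at the glands.

Request:
apply_moves:
  targets:
    - {"translation": [0.02,0.015,0.03],"twist": 0,"hand": 0}
    - {"translation": [0,0,0.03],"twist": 0,"hand": 0}
    - {"translation": [0,0,0.02],"twist": 0,"hand": 0}
    - {"translation": [0,0,0.01],"twist": 0,"hand": 0}
    - {"translation": [0,0,0],"twist": 0,"hand": 0}
    - {"translation": [0,0,0],"twist": 0,"hand": 0}
    - {"translation": [0,0,0],"twist": 0,"hand": 0}

```text
time: 17.55
tool_pos: [0.4517, -0.2083, 0.0834]
tool_rot: [-0.0, -0.644, 0.765, -0.0]
contact_force: [-0.4, 0.1, -0.8]
gripper_width: 0.455
grasp_force: 62.8
```

```bash
python3 - <<'E'
from h import *
t=np.load("timer.npy");s=state();print(s["tool_pos"],phi(s),s["contact_force"])
c=get_calibration("wrist");a=grab_frame("wrist")
np.savez("c4.npz",**{k:np.array(v) for k,v in c.items()})
b=a[:260,100:400]
print(((proj(c,body(t,[(-.028,-.088,.04),(-.082,-.088,.04)]))-[100,0])*2.2).round(1).tolist())
print("want hole tops",((proj(c,body(t,[(-.028,-.088,.054),(-.082,-.088,.054)]))-[100,0])*2.2).round(1).tolist())
b=cv2.resize(b,None,fx=2.2,fy=2.2,interpolation=cv2.INTER_CUBIC)
cv2.imwrite("pics/w5.png",cv2.cvtColor(b,4))
x=grab_frame("side")
E
```

```text
[ 0.45169309 -0.20831067  0.08336718] -1.7421085198073112 [-0.3828798   0.09452662 -0.7966464 ]
[[225.9, 200.2], [434.6, 199.6]]
want hole tops [[215.7, 199.4], [444.0, 198.7]]
```

View pics/w5.png

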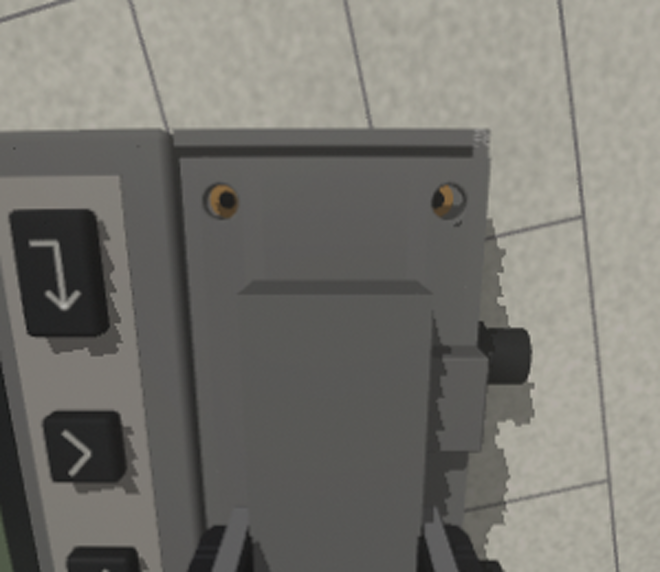

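Through the holes at (221,201) and (449,201), the thread bores show at (228,200) and (438,200). That leaves about 0.6 mm in x, which I'll correct with one small nudge.

Request:
apply_moves:
  targets:
    - {"translation": [0.003,-0.007,0],"twist": 0,"hand": 0}
    - {"translation": [0,0,0],"twist": 0,"hand": 0}
    - {"translation": [0,0,0],"twist": 0,"hand": 0}
    - {"translation": [0,0,0],"twist": 0,"hand": 0}
    - {"translation": [0,0,0],"twist": 0,"hand": 0}

```text
time: 18.15
tool_pos: [0.4523, -0.2087, 0.0833]
tool_rot: [-0.0, -0.644, 0.765, 0.0]
contact_force: [0.8, 0.2, -1.7]
gripper_width: 0.455
grasp_force: 62.8
```

```bash
python3 - <<'E'
from h import *
s=state();print(s["tool_pos"],phi(s),np.abs(s["joint_vel"]).max())
t=np.load("timer.npy")
c=get_calibration("wrist");a=grab_frame("wrist")
g=a.astype(int)[75:110,185:320];m=(g[...,0]-g[...,2]>35);y,x=np.nonzero(m)
b=cv2.resize(a[70:115,185:325],None,fx=5,fy=5,interpolation=cv2.INTER_CUBIC)
cv2.imwrite("pics/w6.png",cv2.cvtColor(b,4))
print("threads",((proj(c,body(t,[(-.028,-.088,.04),(-.082,-.088,.04)]))-[185,70])*5).round(1).tolist())
print("want hole tops",((proj(c,body(t,[(-.028,-.088,.054),(-.082,-.088,.054)]))-[185,70])*5).round(1).tolist())
E
```

```text
[ 0.45226209 -0.2087074   0.08329103] -1.7421971962149547 0.002044571583469549
threads [[93.5, 107.5], [567.9, 106.1]]
want hole tops [[70.9, 105.9], [589.8, 104.3]]
```

View pics/w6.png

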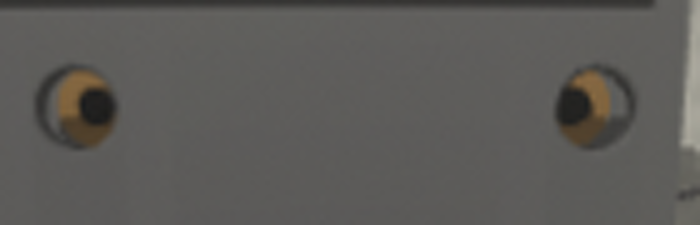

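The hole midpoint (336,106) and thread-bore midpoint (335,106) agree to within about 0.3 mm, and the hole spacing fits a height of about 1 cm. I'm handing it in.

```bash
python3 -c "
from plant import *
print(job_done())"
```

```text
the job is handed in; nothing more can be done
None
```

I pressed menu, down and enter in that order, each right down and released, and I'm holding the terminal cover level about 1 cm above the screw posts, hoods on the gland side. At the two right-hand holes the screw line-up is within about 0.3 mm; the gripper hid the other two, so I fitted those rather than saw them. The job is handed in.

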